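# Slide a battery pack under the sprung flap of a test cradle

### The job

Load the battery pack into the test cradle: with one fingertip press the flap's long bar down to hold the spring-closed flap open, and with the other fingertip push the pack along its lane under the flap until it is fully home against the stop, keeping the flap held open all the way. Then let go, so that the flap closes down on the pack. Only push the pack, never lift or tip it, and leave the other things on the bench where they are.

Things in the scene. Friction and masses are not known exactly. Their poses are not given: they have to be found in the camera images.
- cradle: Fixed battery test cradle. Origin: on its lane's centre line at bench level; x = push direction along the lane to the stop (within 0.4 rad of away from the robot), y = left of it. Grey plate: x -118..68, y -33..101, top (the bed) at z = 10 mm. Rails 8 mm high leave a 50 mm lane (y -25..25). Three hinge posts 9 mm thick, 50 mm tall at y = 40 (x -107, -30, 64).
- flap (a joint): Angle (rad) of the sprung flap about its hinge, a line along the lane at cradle y = 40, z = 48 mm: 0 shut, 0.70 limit. Pressing its bar down raises its tongue. The pack passes freely above 0.46; aim for 0.55 to 0.65. At 34 mm from the hinge the press takes 2 N at 0, 5 N at 0.6. Released, it springs shut; resting on the homed pack it reads about 0.4. Pushing the pack at it cannot open it.
- bar_near (a point): Point on top of the flap's press bar, at the end nearest the robot: cradle x -115, y 74, z 50 mm when shut. The bar is a level steel plate, x -115..35, y 40..90, 4 mm thick, only the base plate beneath. 34 mm from the hinge (y 74) its top sinks to z = 31 mm at 0.6 rad, 28 mm at 0.70. Tipped, it bears on a fingertip's hinge-side edge: count from there. A fingertip can slide along it. Moves with the flap.
- bar_far (a point): The same point at the press bar's far end (cradle x 35, y 74, z 50 mm when shut); moves with the flap.
- tongue_edge (a point): Corner nearest the robot of the tongue's free edge: cradle x 15, y -2, z 25 mm when shut. The tongue is a steel plate (x 15..55, 48 mm long from the hinge, 4 mm thick), one piece with the bar, that slopes down across the lane and bars it when shut. Rises as the bar is pressed.
- stop_face (a point): Foot of the stop's near face, at the lane's far end: cradle x 58, y 0, z 10 mm. The stop is an aluminium wall 60 mm wide, 22 mm high.
- pack: Loose black battery pack, 56 mm long (x, along the lane), 44 wide, 32 high, 0.13 to 0.25 kg. Origin: centre of its underside. It starts on the bed between the rails, on the robot's side of the tongue (origin at cradle x -60 to -20 mm), nearly aligned. Home: front face on the stop, origin at cradle x = 30, rear face at x = 2 mm, 13 mm clear of the tongue.
- meter: Bystander: blue multimeter 125 x 70 x 42 mm lying on the bench to the right of the cradle. Origin: centre of its underside.
- spray: Bystander: small white bottle 100 mm high, 44 mm across, standing beyond the cradle's right corner. Origin: centre of its underside.
- brush: Bystander: brush with a red handle lying along the cradle on its left. Origin: on its underside.
- spare: Bystander: small cardboard carton 50 x 34 x 30 mm standing beyond the cradle's left corner. Origin: centre of its underside.
There are look-alikes about, which are no part of the job. Of the things like the cradle, leave any that is brown or orange; of the rest the larger one is meant.

How it is judged:
By the outcome, as a careful person would: the job done as asked, in the order asked, and still so for the second after the job is handed in, with the robot touching nothing.
It also fails if it takes over 35 s, if anything falls off the work surface, if the arm or the gripper's body presses on something with over 40 N, if the wrist force passes 120 N, or if a joint passes its speed limit or range.

### The arm

A 7-joint arm with a two-finger parallel gripper is mounted at the origin on the work surface. World frame = base frame: x ahead of the robot, y to its left, z up, the work surface at z = 0. Lengths are in mm, angles in rad, forces in N, time in s.
With the tool pointing down it reaches from about 400 to 900 mm from the base axis. Payload 5.5 kg.
Tool frame: the origin (TCP) lies midway between the tips of the shut fingers; the grasp point (between the pads) lies 19 mm behind it; z points along the fingers, y is the line along which they close (so a half turn about z gives the same grasp; the last joint's range is limited). The gripper opens to 85 mm and grips with 20 to 120 N. Pads are 22 mm wide; open, the fingers measure 114 mm over their backs; the gripper's body (76 mm by 85 mm) begins 54 mm behind the grasp point. The pads swing forward as they close: fully open they stand 13 mm farther back than shut.
Start: joints at [-0.871, 0.501, -0.427, 1.55, 0.221, 1.138, -0.21], TCP at [274.94, 588.989, 192.01] pointing down, gripper open.
Joint ranges: [-2.88, 2.88], [-0.31, 2.03], [-1.54, 1.56], [0.2, 2.42], [-1.41, 4.55], [0.19, 2.02], [-2.57, 2.57]. Speed limits (rad/s): [2.57, 2.57, 3.14, 3.14, 3.14, 3.14, 3.14].

### API

Orientations are given as a rotation vector (axis times angle).
In Python, from rig import ctrl gives the robot as it stands. The module is installed in compiled form; this text tells all that it offers.
- The arm moves only by the tool jog_arm, never from a script. Its argument "moves" is a list of rows, each a list of 7 numbers: the finger opening in cm, from 0 to 8.54, then the shift along the tool's x, y, z in cm, then the turn, a rotation vector about the tool's x, y, z in degrees. A call has exactly 10 rows; each row shifts and turns the commanded pose from where the row before left it, along the tool's axes as they then stand; what a row does not reach is not made up. A row lasts 1/12 s, in which the tool goes at most 41.7 mm and 7.16 degrees, less where a joint would pass 70% of its speed; a pose out of reach is approached as far as the arm can. A call with a gripper value outside its range is refused whole. The fingers move at their own pace and stop on an object; the grip force is fixed at half the most. Time passes only in rows, so rows that do not move let the fingers close, or fill a call up. It gives the time, the measured TCP pose, the force, the opening and the grip force at its end, in the units of the state.
- ctrl.get_obs(): the state, without advancing time (a new reading comes with each control period).
- ctrl.camera(name): name is "scene" or "top" or "wrist"; returns (picture, depth): 384x512x3 uint8, red, green, blue; 384x512 float32, mm along the optical axis (not along the pixel's ray), 0 where there is no reading.
- ctrl.camera_info(name): a dict with "vfov" (degrees; the focal length in pixels is half the picture's height over the tangent of half this angle, whatever the lens; pixels are square), "cx", "cy" (the principal point, pixels), "T" (4x4, takes a point from camera to world coordinates); the wrist camera has in their place "hand_eye" (4x4, takes a point from camera to tool coordinates, whose origin is the TCP and whose axes are the flange's). Camera axes: x right, y down, z forward; pixel columns grow to the right and rows downward; lengths in mm; the calibration is good to about 2 mm. The wrist camera is an equidistant fisheye: a pixel r from the principal point sees the ray r / f radians off the axis. A picture is of the moment at which its call begins: read the wrist's pose just before it. camera_info takes no time and is no camera call.
- ctrl.job_done(): hands the job in; it is judged then, once.
Trained networks look in the newest picture that a camera, given by its name, has taken for a name from the list of things; names that differ only in an ending like _2 or _b are one class to them, and where a whole thing is asked for, a point or a joint stands for the part that bears it (a point fixed in the world has none). Each returns a list of dicts, best first, with "conf" (0 to 1); they miss things now and then, are a little off and sometimes report something else, mostly with a low value. They report only what shows in the picture. A call takes as long as a camera call. They do not tell look-alikes from the thing itself.
- ctrl.silhouettes(label, camera): "pixels" (384x512 bool, what is visible of it) and "extent" ([centre column, centre row, width, height] in pixels, round what is visible of it).
- ctrl.spot_point(label, camera): "centre" ([column, row] in pixels: a listed point, or the origin of a listed thing).
The state is a dict: "time_s": time; "joint_pos": joint angles; "qd": joint speeds; "joint_efforts": joint torques, N m; "tcp_pos": TCP position; "tcp_rot": TCP orientation; "force": force on the tool from outside, world axes, zero at the start; "moment": the same for the moment, N m; "width": finger opening in mm; "grasp_force": force on a finger pad.
Only numpy, scipy, OpenCV 4.12 (cv2) and the standard library are available. Lean on these libraries where they do the work, as an engineer would, in place of code of your own. Each camera call takes 0.05 s, during which the arm holds its last target. There are 200 camera calls.

## Working session

There is one attempt and no reset: what is moved stays moved. The work goes in short steps, Python scripts to look and compute and a tool call to move; the robot and the scene stay as the last step left them, time stands still between calls to the robot, and variables do not carry over. Pictures are saved under pics/ and viewed, at most 10 in all, crops included, and the job is handed in when it is done.

Besides the shell and the picture viewer there is one more tool, called after ">>>" by a JSON object that holds its "name" and its "arguments", one argument or row to a line. jog_arm: Moves the arm, as the interface text tells. Its arguments: {"type":"object","properties":{"moves":{"type":"array"}},"required":["moves"]}

```bash
mkdir -p pics; cat > h.py <<'E'
import numpy as np, cv2
from rig import ctrl
from scipy.spatial.transform import Rotation as R
def cloud(name,d):
    i=ctrl.camera_info(name);f=d.shape[0]/2/np.tan(np.radians(i['vfov'])/2)
    v,u=np.mgrid[:d.shape[0],:d.shape[1]]
    P=np.stack([(u-i['cx'])/f*d,(v-i['cy'])/f*d,d],-1)
    T=np.array(i['T']);return P@T[:3,:3].T+T[:3,3]
def save(n,p): cv2.imwrite('pics/'+n,cv2.cvtColor(p,cv2.COLOR_RGB2BGR))
E
python3 - <<'E'
from h import *
np.set_printoptions(precision=1,suppress=True)
for c in ['top','scene']:
    p,d=ctrl.camera(c);save(c+'0.png',p);np.save(c+'.npy',d);P=cloud(c,d)
    for l in ['cradle','bar_near','bar_far','tongue_edge','stop_face','pack','meter','spray','brush','spare']:
        for r in ctrl.spot_point(l,c)[:3]:
            u,v=np.round(r['centre']).astype(int); print(c,l,round(r['conf'],2),u,v,P[np.clip(v,0,383),np.clip(u,0,511)])
print(ctrl.get_obs())
E
```

```text
top cradle 0.94 131 293 [224.1 320.7   6.8]
top cradle 0.94 355 298 [ 225.4 -337.3    8.1]
top cradle 0.86 341 129 [ 731.9 -294.6   10.6]
top bar_near 0.77 232 228 [421.9  29.5   8.9]
top bar_near 0.63 340 158 [ 642.9 -292.8    5.3]
top bar_near 0.59 120 345 [ 73.3 347.1  -2. ]
top bar_far 0.98 332 303 [ 212.3 -264.6   37.2]
top bar_far 0.83 100 296 [217.6 397.4  51.5]
top bar_far 0.8 220 175 [581.1  70.4   7.9]
top tongue_edge 0.98 349 299 [ 222.1 -319.7    8.3]
top tongue_edge 0.8 130 287 [241.2 325.1   4.8]
top tongue_edge 0.75 250 180 [567.8 -20.6   9.8]
top stop_face 0.88 124 276 [273.1 342.9  10.8]
top stop_face 0.84 339 120 [ 755.5 -285.5   25.8]
top stop_face 0.83 247 166 [610.6 -10.5   8.2]
top pack 0.76 252 191 [530.8 -27.2  37.6]
top meter 0.33 183 203 [492.6 177.6  15.3]
top spray 0.74 268 138 [685.6 -70.3  61.5]
top brush 0.76 182 205 [486.1 179.8  19.1]
top spare 0.67 208 156 [634.5 106.8  27.6]
scene cradle 0.84 368 122 [236.6 313.    9.5]
scene cradle 0.83 242 212 [556.5 -16.3  11.7]
scene cradle 0.74 148 106 [ 240.4 -316.5   26. ]
scene bar_near 0.9 379 76 [ 94.6 343
[... 485 characters left out ...]
 [616.4   1.5  12.2]
scene stop_face 0.78 146 112 [ 262.6 -317.9   25.3]
scene pack 0.83 238 201 [543.4 -26.7  42.6]
scene meter 0.69 175 203 [ 556.9 -182.5   34.2]
scene spray 0.74 208 263 [720.8 -75.6  66.5]
scene brush 0.97 322 200 [509.4 182.   18.3]
scene spare 0.67 294 251 [660.3 115.4  31. ]
{'time_s': 1.1, 'joint_pos': array([-0.9,  0.5, -0.4,  1.6,  0.2,  1.1, -0.2]), 'qd': array([ 0., -0.,  0.,  0., -0., -0.,  0.]), 'joint_efforts': array([ -0. , -56.9,  -5.8, -28.1,   0. ,   0. ,  -0. ]), 'tcp_pos': array([275., 589., 192.]), 'tcp_rot': array([-0.7, -3.1, -0. ]), 'force': array([-0.5, -0.2, -0.1]), 'moment': array([-0.1,  0. ,  0. ]), 'grasp_force': 0.0, 'width': 85.7739180995069}
```

View pics/top0.png

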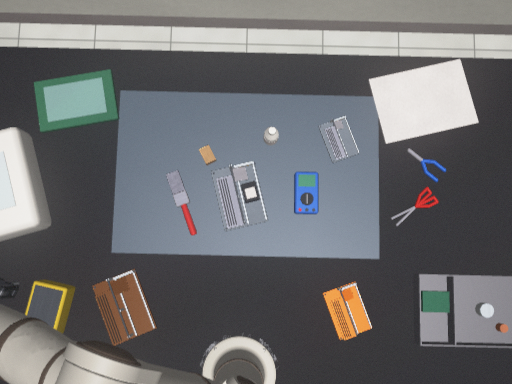

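View pics/scene0.png

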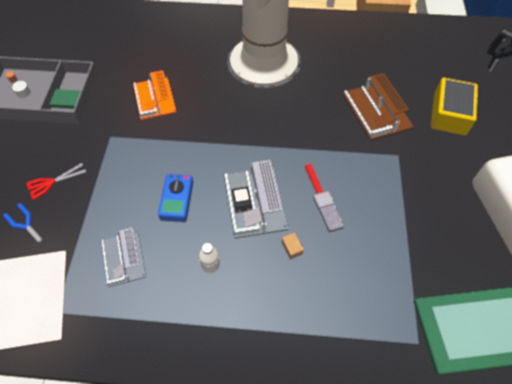

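The top view shows the grey cradle that is meant near (240,195), with the pack at (250,193). The bar grille is to its left, the stop near (245,167), the brush at (182,205), the carton at (208,155), the spray at (271,134) and the meter at (307,193). The smaller grey one and the brown and orange ones are look-alikes. The scene view agrees, with the cradle at (250,200). Next I'll fit the cradle and pack poses to the depth.

```bash
cat > fit.py <<'E'
from h import *
from scipy.optimize import differential_evolution as DE
np.set_printoptions(precision=2,suppress=True)
def model(q):
    x,y=q[:,0],q[:,1];z=np.zeros(len(q))
    b=lambda a,c,d,e:(x>a)&(x<c)&(y>d)&(y<e)
    z[b(-118,68,-33,101)]=10; z[b(-118,58,-33,-25)]=18;z[b(-118,58,25,33)]=18
    z[b(58,68,-30,30)]=32
    t=b(15,55,-2,40);z[t]=25+(y[t]+2)*23/42
    z[b(-115,35,40,90)]=50
    return z
if __name__=='__main__':
    for cs in (['top'],['scene'],['top','scene']):
        Q=np.concatenate([cloud(c,np.load(c+'.npy')).reshape(-1,3) for c in cs])
        Q=Q[(abs(Q[:,0]-530)<150)&(abs(Q[:,1]-20)<130)&(abs(Q[:,2])<100)]
        def tr(p,Q):
            c,s=np.cos(p[2]),np.sin(p[2]);d=Q[:,:2]-p[:2]
            return np.c_[d@[c,s],d@[-s,c]]
        def cost(p):
            q=tr(p,Q);m=(q[:,0]>-140)&(q[:,0]<85)&(q[:,1]>-50)&(q[:,1]<115)
            pk=(abs(q[:,1])<24)&(q[:,0]<12)
            return np.minimum(abs(Q[:,2]-model(q)),12)[m&~pk].mean()
        r=DE(cost,[(500,600),(-50,40),(-.4,.4)],seed=1,tol=1e-6);print(cs,r.x,r.fun)
        q=tr(r.x,Q);k=(abs(q[:,1])<28)&(q[:,0]<14)&(q[:,0]>-110)&(Q[:,2]>30)
        print('pack',k.sum(),np.percentile(q[k],[2,50,98],axis=0),np.median(Q[k,2]))
        k=(q[:,1]>45)&(q[:,1]<85)&(q[:,0]>-110)&(q[:,0]<30);print('bar z',np.percentile(Q[k,2],[5,25,50,75,95]))
E
python3 fit.py; python3 - <<'E'
import cv2
a=cv2.imread('pics/top0.png')[145:250,150:330];cv2.imwrite('pics/crop.png',cv2.resize(a,None,fx=4.4,fy=4.4,interpolation=2))
E
```

```text
['top'] [555.05 -15.46   0.26] 3.0036297833670833
pack 287 [[-51.61 -20.78]
 [-25.35   0.55]
 [  2.18  21.76]] 40.426970658947084
bar z [44.14 47.03 48.94 50.73 53.51]
['scene'] [550.79 -15.52   0.25] 3.092197186860114
pack 381 [[-47.52 -21.3 ]
 [-17.76  -0.23]
 [  6.4   21.22]] 41.843440109901735
bar z [10.55 48.74 50.16 51.57 53.26]
['top', 'scene'] [553.18 -15.79   0.25] 3.1862991996985337
pack 668 [[-49.72 -20.78]
 [-21.45   0.47]
 [  4.16  21.87]] 41.303958554980625
bar z [12.51 47.97 49.66 51.34 53.38]
```

View pics/crop.png

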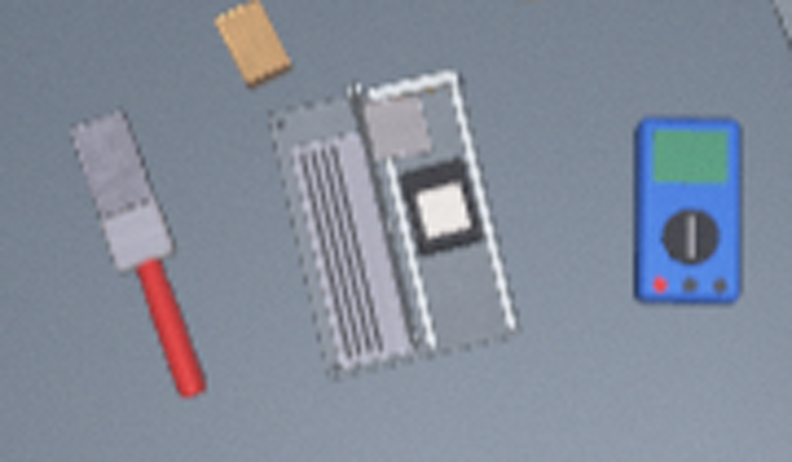

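The fit agrees between the cameras: cradle at about (553,-16), yaw 0.25, bar z about 50 as specified, and pack origin at cradle x of about -22. In the crop the pack sits at (442,205) in the lane, clear of the tongue at (395,125). Now I'll work out the approach.

```bash
cat > plan.py <<'E'
from h import *
import sys
np.set_printoptions(precision=2,suppress=True)
C=np.array([553.2,-15.8]);yaw=.252
cx=np.array([np.cos(yaw),np.sin(yaw)]);cy=np.array([-cx[1],cx[0]])
def report(tx,ty,tz):
    o=ctrl.get_obs();p=o['tcp_pos'];M=R.from_rotvec(o['tcp_rot']).as_matrix()
    d=p[:2]-C;print('t',o['time_s'],'cradle',d@cx,d@cy,p[2],'w',o['width'],'f',o['force'],'q',o['joint_pos'])
    print('fc',o['force'][:2]@cx,o['force'][:2]@cy)
    t=np.r_[C+tx*cx+ty*cy,tz]
    for s in (1,-1):
        Y=np.r_[s*cy,0];Z=np.array([0,0,-1.]);X=np.cross(Y,Z)
        T=np.c_[X,Y,Z]
        print(s,'turn(tool,deg)',np.degrees(R.from_matrix(M.T@T).as_rotvec()),'shift after turn cm',T.T@(t-p)/10)
    return o,M
if __name__=='__main__': report(*map(float,sys.argv[1:4]))
E
python3 plan.py -72 40.5 130
```

```text
t 1.1 cradle -118.66055228773094 655.0738860671514 192.02952807638175 w 85.7739180995069 f [-0.5  -0.21 -0.06] q [-0.87  0.5  -0.43  1.55  0.22  1.14 -0.21]
fc -0.5393601624330738 -0.08201456723803746
1 turn(tool,deg) [  0.    -0.   -39.46] shift after turn cm [ -4.67 -61.46   6.2 ]
-1 turn(tool,deg) [ -0.    -0.   140.54] shift after turn cm [ 4.67 61.46  6.2 ]
```

>>> {"name": "jog_arm", "arguments": {
  "moves": [
    [6.7,0,0,0,0,0,-6.6],
    [6.7,0,0,0,0,0,-6.6],
    [6.7,0,0,0,0,0,-6.6],
    [6.7,0,0,0,0,0,-6.6],
    [6.7,0,0,0,0,0,-6.6],
    [6.7,0,0,0,0,0,-6.5],
    [6.7,0,-3,0,0,0,0],
    [6.7,0,-3.5,0,0,0,0],
    [6.7,0,-4,0,0,0,0],
    [6.7,0,-4,0,0,0,0]
  ]
}}

```text
time_s: 1.93
tcp_pos: [311.1, 447.4, 191.7]
tcp_rot: [0.397, -3.116, -0.0]
force: [1.0, -1.3, 0.6]
width: 67.0
grasp_force: 0.0
```

>>> {"name": "jog_arm", "arguments": {
  "moves": [
    [6.7,-0.5,-4,0,0,0,0],
    [6.7,-0.5,-4,0,0,0,0],
    [6.7,-0.5,-4,0,0,0,0],
    [6.7,-0.5,-4,0,0,0,0],
    [6.7,-0.5,-4,0,0,0,0],
    [6.7,-0.5,-4,0,0,0,0],
    [6.7,-0.5,-4,0,0,0,0],
    [6.7,-0.5,-4,0,0,0,0],
    [6.7,-0.5,-4,0,0,0,0],
    [6.7,0,-4,0,0,0,0]
  ]
}}

```text
time_s: 2.77
tcp_pos: [456.0, 70.7, 192.6]
tcp_rot: [-0.396, 3.115, -0.0]
force: [0.6, 0.9, 0.6]
width: 67.0
grasp_force: 0.0
```

```bash
python3 plan.py -72 40.5 90
```

```text
t 2.7667 cradle -72.53952152261833 108.03418190910054 192.59467040076987 w 67.0081533601238 f [0.58 0.92 0.64] q [ 0.11  0.15 -0.35  2.01  0.06  1.    1.55]
fc 0.7920174609277582 0.7430297702197314
1 turn(tool,deg) [-0.01  0.11  0.04] shift after turn cm [-0.05 -6.75 10.26]
-1 turn(tool,deg) [  -0.18   -0.02 -179.96] shift after turn cm [ 0.05  6.75 10.26]
```

>>> {"name": "jog_arm", "arguments": {
  "moves": [
    [6.7,0,-2.5,0,0,0,0],
    [6.7,0,-2.5,0,0,0,0],
    [6.7,0,-1.7,0,0,0,0],
    [6.7,0,0,2.5,0,0,0],
    [6.7,0,0,2.5,0,0,0],
    [6.7,0,0,2.5,0,0,0],
    [6.7,0,0,2.5,0,0,0],
    [6.7,0,0,1.8,0,0,0],
    [6.7,0,0,0,0,0,0],
    [6.7,0,0,0,0,0,0]
  ]
}}

```text
time_s: 3.6
tcp_pos: [470.7, 7.8, 73.6]
tcp_rot: [0.396, -3.114, -0.001]
force: [0.4, 0.0, 1.1]
width: 66.8
grasp_force: 0.0
```

```bash
python3 plan.py -72 40.5 60; python3 - <<'E'
from h import *
p,d=ctrl.camera('wrist');q,e=ctrl.camera('scene')
save('w1.png',np.hstack([p[:, :400],cv2.resize(q[140:260,190:320],(390,384))]))
E
```

```text
t 3.6 cradle -73.9797406110573 43.41725100517835 73.56417334028781 w 66.79301100105842 f [0.43 0.02 1.14] q [ 0.16  0.34 -0.27  2.09  0.13  0.73  1.63]
fc 0.41922330865545254 -0.08346337740769488
1 turn(tool,deg) [ 0.04 -0.12  0.05] shift after turn cm [-0.2  -0.29  1.36]
-1 turn(tool,deg) [   0.18    0.07 -179.95] shift after turn cm [0.2  0.29 1.36]
```

View pics/w1.png

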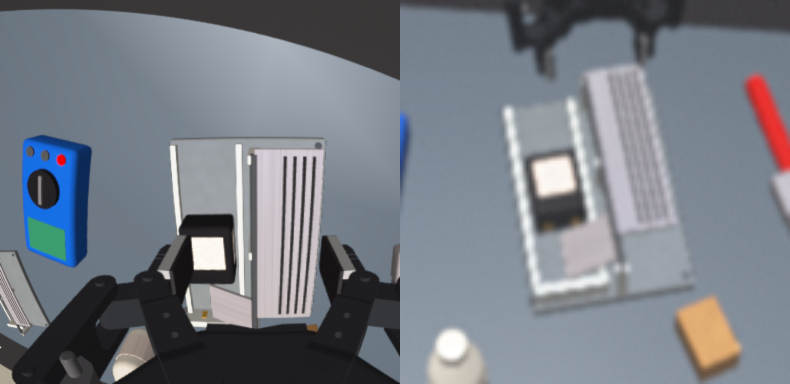

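The wrist view shows the pack at (208,250), the bar grille at (285,230), the tongue at (232,305), and the fingers at (175,265) and (335,270). In the scene crop the fingertips, at (545,70) and (645,60), line up with the lane and the bar. I'll check this with wrist depth.

```bash
cat > wr.py <<'E'
from plan import *
def wcloud():
    o=ctrl.get_obs();M=R.from_rotvec(o['tcp_rot']).as_matrix()
    p,d=ctrl.camera('wrist');i=ctrl.camera_info('wrist');f=192/np.tan(np.radians(i['vfov'])/2)
    v,u=np.mgrid[:384,:512];a=(u-i['cx'])/f;b=(v-i['cy'])/f;th=np.hypot(a,b)+1e-9
    k=np.tan(np.minimum(th,1.5))/th*d
    P=np.stack([a*k,b*k,d],-1);P[(th>1.4)|(d<=0)]=np.nan
    H=np.array(i['hand_eye']);P=P@H[:3,:3].T+H[:3,3]
    P=P@M.T+o['tcp_pos'];q=P[...,:2]-C
    return p,np.stack([q@cx,q@cy,P[...,2]],-1)
if __name__=='__main__':
    p,Q=wcloud()
    for n,u,v in [('meter',60,190),('packtop',208,250),('packtop',190,222),('packtop',230,222),('barnear',260,155),('barnearR',315,155),('bar',265,300),('lane',200,170),('plate near-left',174,142),('rail',177,200),('tongue',232,305),('fL',175,265),('fL',186,240),('fR',335,270),('fR',325,240)]:
        print(n,Q[v,u])
    k=(Q[...,2]>38)&(Q[...,2]<46)&(abs(Q[...,1])<30)&(Q[...,0]<12)&(Q[...,0]>-100)
    print('pack',k.sum(),np.percentile(Q[k],[1,50,99],axis=0))
    k=(Q[...,2]>46)&(Q[...,2]<54)&(Q[...,1]>42)&(Q[...,1]<100);print('bar',np.percentile(Q[k],[1,50,99],axis=0))
    for c in ['scene','top']:
        P=cloud(c,ctrl.camera(c)[1]);q=P[...,:2]-C;S=np.stack([q@cx,q@cy,P[...,2]],-1)
        k=(S[...,2]>66)&(S[...,2]<100)&(abs(S[...,0]+74)<30)&(abs(S[...,1]-40)<80);s=S[k]
        for g in (s[s[:,1]<40],s[s[:,1]>40]): print(c,len(g),np.percentile(g,[2,50,98],axis=0) if len(g) else '')
E
python3 wr.py
```

```text
meter [ -78.52 -136.63   34.78]
packtop [-27.96   3.08  40.27]
packtop [-51.67 -10.92  36.71]
packtop [-52.3  22.1  37.3]
barnear [-108.89   45.83   50.35]
barnearR [-109.02   85.17   49.42]
bar [17.53 50.73 48.63]
lane [-88.66  -5.28   9.55]
plate near-left [-114.59  -24.98   17.01]
rail [-63.65 -26.07  16.52]
tongue [32.48 20.59 37.7 ]
fL [-82.66   9.65 153.56]
fL [-82.69   9.34 130.35]
fR [-78.17  76.89 150.44]
fR [-81.46  76.86 127.99]
pack 2543 [[-52.46 -17.32  38.51]
 [-29.31   6.16  41.21]
 [  1.83  23.86  42.75]]
bar [[-115.12   42.25   47.84]
 [ -54.79   66.21   49.32]
 [  32.23   90.95   50.88]]
scene 0 
scene 0 
top 0 
top 0
```

```bash
python3 - <<'E'
from wr import *
p,Q=wcloud()
for n,ya,yb in (('L',-8,12),('R',74,95)):
    k=(Q[...,0]<-55)&(Q[...,0]>-92)&(Q[...,1]>ya)&(Q[...,1]<yb)&(Q[...,2]>56)
    v,u=np.where(k);o=np.argsort(Q[k][:,2])
    print(n,k.sum())
    for j in o[:200:25]: print(u[j],v[j],Q[v[j],u[j]])
i=ctrl.camera_info('wrist');print(i)
E
```

```text
L 4158
191 247 [-73.6    8.91 120.8 ]
190 237 [-80.43   9.4  122.76]
193 269 [-62.05   9.54 124.14]
177 235 [-82.64   3.38 125.33]
188 239 [-80.96   9.12 126.13]
191 274 [-60.71   8.87 127.05]
190 256 [-72.21   9.68 127.88]
190 262 [-68.97   9.47 128.43]
R 4474
321 241 [-77.04  76.61 120.67]
322 240 [-78.58  76.62 122.57]
322 249 [-74.31  76.64 124.38]
336 235 [-82.57  82.97 125.3 ]
320 264 [-66.32  76.01 126.04]
322 254 [-72.8   76.27 126.93]
332 237 [-82.73  80.27 127.76]
322 269 [-64.69  76.77 128.42]
{'vfov': 65.70646984690485, 'cx': 256.0309214422156, 'cy': 190.080885263745, 'hand_eye': array([[  -0.  ,   -0.96,   -0.29,   74.18],
       [   1.  ,   -0.  ,   -0.  ,    0.19],
       [   0.  ,   -0.29,    0.96, -181.15],
       [   0.  ,    0.  ,    0.  ,    1.  ]])}
```

```bash
python3 - <<'E'
from wr import *
for c in ['scene','top']:
    im,d=ctrl.camera(c);P=cloud(c,d);q=P[...,:2]-C;S=np.stack([q@cx,q@cy,P[...,2]],-1)
    k=(S[...,2]>56)&(S[...,2]<200)&(abs(S[...,0]+74)<60)&(abs(S[...,1]-43)<70);s=S[k]
    for lo in range(50,200,15):
        g=s[(s[:,2]>=lo)&(s[:,2]<lo+15)]
        if len(g): print(c,lo,len(g),g.min(0),g.max(0))
    if c=='scene': save('s2.png',cv2.resize(im[100:250,180:330],None,fx=4,fy=4,interpolation=cv2.INTER_CUBIC))
E
```

```text
scene 50 1 [-27.36  89.5   56.93] [-27.36  89.5   56.93]
scene 110 3 [-70.82   4.15 123.09] [-61.72  81.46 124.7 ]
scene 125 44 [-82.68  -5.1  127.22] [-59.68  88.77 139.97]
scene 140 48 [-77.66  -4.83 140.36] [-58.67  88.64 154.94]
scene 155 53 [-79.96 -20.41 155.42] [-57.73 105.16 169.79]
scene 170 183 [-87.42 -22.46 170.02] [-56.04 107.34 184.71]
scene 185 186 [-83.57 -23.95 185.04] [-53.43 108.32 199.95]
top 170 2 [-82.2  -23.43 170.93] [-82.19 -20.49 177.27]
top 185 1 [-82.72 -25.   197.83] [-82.72 -25.   197.83]
```

View pics/s2.png

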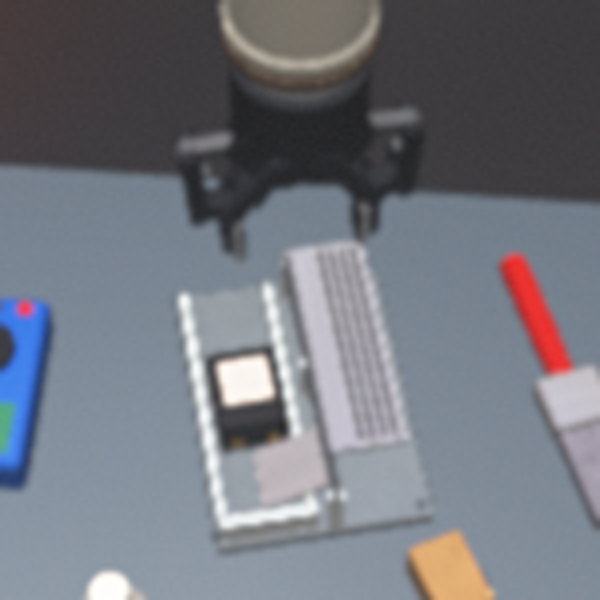

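The view shows the tips well above the cradle, at about (235,250) and (365,235) in the crop. Both cameras put them at z of about 122, while the reported TCP is near 74. I'll re-read the state before trusting either one.

```bash
python3 plan.py -72 41 60; python3 - <<'E'
from wr import *
p,Q=wcloud()
k=(Q[...,2]>46)&(Q[...,2]<54)&(Q[...,1]>42)&(Q[...,1]<100);print('bar',np.percentile(Q[k],[1,50,99],axis=0))
k=(Q[...,0]<-55)&(Q[...,0]>-92)&(Q[...,1]>74)&(Q[...,1]<95)&(Q[...,2]>56);print(np.percentile(Q[k],[1,50,99],axis=0))
E
```

```text
t 4.0 cradle -72.64908886176141 42.9276219966694 74.81125450970832 w 67.15709132513445 f [ 0.4   0.1  -0.31] q [ 0.16  0.33 -0.27  2.09  0.13  0.73  1.63]
fc 0.41600152664550566 -0.0019280636378151516
1 turn(tool,deg) [-0.03  0.09  0.04] shift after turn cm [-0.06 -0.19  1.48]
-1 turn(tool,deg) [  -0.14   -0.04 -179.96] shift after turn cm [0.06 0.19 1.48]
bar [[-115.     42.23   47.84]
 [ -54.78   66.23   49.33]
 [  32.52   91.03   50.92]]
[[-89.41  74.29 123.53]
 [-79.46  81.17 169.01]
 [-62.47  94.87 213.3 ]]
```

Wrist and scene views agree that the tips stand about 47 mm above the reported TCP, and the cradle heights come out right. So I'll go by the seen tips and the contact force, and descend in stages.

>>> {"name": "jog_arm", "arguments": {
  "moves": [
    [6.7,0.0,-0.2,1.0,0,0,0],
    [6.7,0,0,1,0,0,0],
    [6.7,0,0,1,0,0,0],
    [6.7,0,0,1,0,0,0],
    [6.7,0,0,1,0,0,0],
    [6.7,0,0,0.7,0,0,0],
    [6.7,0,0,0,0,0,0],
    [6.7,0,0,0,0,0,0],
    [6.7,0,0,0,0,0,0],
    [6.7,0,0,0,0,0,0]
  ]
}}

```text
time_s: 4.88
tcp_pos: [472.5, 5.8, 17.4]
tcp_rot: [-0.396, 3.116, -0.0]
force: [-0.3, 1.2, -0.7]
width: 66.9
grasp_force: 0.0
```

```bash
cat > chk.py <<'E'
from wr import *
report(-72,41,30)
p,Q=wcloud();np.save('Q.npy',Q)
import sys
if len(sys.argv)>1: save(sys.argv[1],p)
tx=-72
o=ctrl.get_obs();d=o['tcp_pos'][:2]-C;tx=d@cx;ty=d@cy
for n,a in (('L',-1),('R',1)):
    e=(Q[...,1]-ty)*a
    k=(abs(Q[...,0]-tx)<16)&(e>30)&(e<36)&(Q[...,2]>o['tcp_pos'][2]+38)&(Q[...,2]<o['tcp_pos'][2]+90)
    print('tip',n,k.sum(),np.percentile(Q[k],[.5,50,99.5],axis=0).tolist() if k.any() else '')
x,y,z=Q[...,0],Q[...,1],Q[...,2]
k=(x>-112)&(x<30)&(abs(x-tx)>18)&(y>46)&(y<78)&(z>14)&(z<56)
A=np.c_[y[k],np.ones(k.sum())]
if k.sum()>50:
    c=np.polyfit(y[k],z[k],1)
    for _ in range(5):
        r=abs(z[k]-np.polyval(c,y[k]));c=np.polyfit(y[k][r<4],z[k][r<4],1)
    print('bar slope angle',-np.arctan(c[0]),'z at hinge',np.polyval(c,40),k.sum())
k=(z>37)&(z<46)&(abs(y)<24)&(x<40)&(x>-100)&(abs(x-tx)>12)
print('pack',k.sum(),np.percentile(Q[k],[1,50,99],axis=0).tolist())
E
python3 chk.py w3.png
```

```text
t 4.8833 cradle -72.74020196749909 41.04550673678291 17.39735703276567 w 66.89086938588875 f [-0.32  1.2  -0.68] q [ 0.14  0.44 -0.24  2.12  0.18  0.6   1.59]
fc -0.015145612838202996 1.240302432556378
1 turn(tool,deg) [-0.01  0.05  0.04] shift after turn cm [-0.07 -0.   -1.26]
-1 turn(tool,deg) [  -0.08   -0.01 -179.96] shift after turn cm [ 0.07  0.   -1.26]
tip L 1181 [[-84.08056877336, 5.084174041883563, 63.153523677518066], [-76.5080188045886, 7.516877093469475, 86.9442697914612], [-61.2750403616017, 8.07222503730663, 106.12752660686387]]
tip R 1156 [[-83.73207239835148, 74.13051130147026, 63.565531138693224], [-76.22990302252937, 74.70944458256355, 86.64166151630948], [-61.146466072131524, 76.98064673233237, 103.13609373688094]]
bar slope angle -0.006055433725048445 z at hinge 49.155679921753844 5239
pack 2710 [[-52.76752881313686, -7.530479307211901, 37.780020835400045], [-27.36384946964621, 10.181505807801836, 41.24465660503572], [0.24887396821857843, 23.57294847310081, 42.65504507889741]]
```

View pics/w3.png

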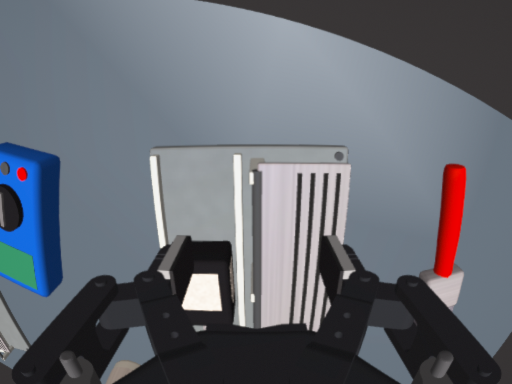

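The wrist view shows the left finger over the lane behind the pack at (180,260), and the right finger over the outer part of the bar at (335,260). The tips read z 63, so they are 46 mm above the TCP. I'll press down partway and check the angle.

>>> {"name": "jog_arm", "arguments": {
  "moves": [
    [6.7,0,0,0.4,0,0,0],
    [6.7,0,0,0.4,0,0,0],
    [6.7,0,0,0.4,0,0,0],
    [6.7,0,0,0.4,0,0,0],
    [6.7,0,0,0.4,0,0,0],
    [6.7,0,0,0.4,0,0,0],
    [6.7,0,0,0.3,0,0,0],
    [6.7,0,0,0,0,0,0],
    [6.7,0,0,0,0,0,0],
    [6.7,0,0,0,0,0,0]
  ]
}}

```text
time_s: 5.77
tcp_pos: [472.2, 5.8, -9.9]
tcp_rot: [-0.396, 3.116, 0.0]
force: [0.0, -0.5, 3.4]
width: 66.9
grasp_force: 1.7
```

```bash
python3 chk.py
```

```text
t 5.7667 cradle -73.06043828879626 41.09871901995951 -9.86570251005478 w 66.9491115642352 f [ 0.01 -0.53  3.37] q [ 0.12  0.49 -0.23  2.13  0.2   0.54  1.57]
fc -0.1276784793222626 -0.518888267005805
1 turn(tool,deg) [-0.    0.02  0.04] shift after turn cm [-0.11 -0.01 -3.99]
-1 turn(tool,deg) [  -0.02   -0.   -179.96] shift after turn cm [ 0.11  0.01 -3.99]
tip L 1162 [[-84.13867697999208, 5.18122202145769, 35.981617093920384], [-76.5513205330667, 7.554609005093338, 59.53387397596786], [-61.61875146146075, 8.167504496369364, 78.19064293266203]]
tip R 1543 [[-88.60472010497722, 71.30132818089318, 34.89306713503739], [-76.52347914531579, 74.67835408485709, 52.706183407865645], [-57.48174421462237, 77.0644818716171, 77.12366582117947]]
bar slope angle 0.38785680532864214 z at hinge 50.089029417801385 4774
pack 1640 [[-52.94431616619594, 0.5713440983042167, 37.4289930843134], [-40.56067454816396, 12.186315496330444, 41.23071292692232], [-21.66685414363584, 23.625870515782015, 42.56089594782663]]
```

The angle is 0.39 at tip z 36, as the geometry predicts. It needs about 9 mm more.

>>> {"name": "jog_arm", "arguments": {
  "moves": [
    [6.7,0,0,0.3,0,0,0],
    [6.7,0,0,0.3,0,0,0],
    [6.7,0,0,0.3,0,0,0],
    [6.7,0,0,0,0,0,0],
    [6.7,0,0,0,0,0,0],
    [6.7,0,0,0,0,0,0],
    [6.7,0,0,0,0,0,0],
    [6.7,0,0,0,0,0,0],
    [6.7,0,0,0,0,0,0],
    [6.7,0,0,0,0,0,0]
  ]
}}

```text
time_s: 6.65
tcp_pos: [472.1, 6.1, -19.0]
tcp_rot: [-0.396, 3.116, 0.001]
force: [0.5, 2.3, 3.8]
width: 66.9
grasp_force: 2.1
```

```bash
python3 chk.py
```

```text
t 6.65 cradle -73.10459305405917 41.45143670234494 -18.973711538669043 w 66.87466329605977 f [0.54 2.27 3.83] q [ 0.12  0.51 -0.22  2.13  0.21  0.52  1.56]
fc 1.0921214980313363 2.0601871670823986
1 turn(tool,deg) [0.02 0.02 0.06] shift after turn cm [-0.11 -0.05 -4.9 ]
-1 turn(tool,deg) [  -0.03    0.03 -179.94] shift after turn cm [ 0.11  0.05 -4.9 ]
tip L 1172 [[-84.29012544812144, 5.482680979849834, 26.94670516285894], [-76.69659715515976, 7.878865117930375, 50.65249926889287], [-61.834099522475306, 8.47619386029984, 70.02157914980384]]
tip R 1513 [[-88.76168647583722, 71.50517162828487, 25.057471176312887], [-76.58029655931779, 75.00514546389, 44.20358589376685], [-57.78874221301642, 77.38665608094742, 66.26894903169796]]
bar slope angle 0.5978790176780956 z at hinge 50.79479642375267 4502
pack 1206 [[-53.226446390174615, 3.400040664753806, 37.36352652600405], [-44.87244300972706, 13.293501309087159, 41.0446956452037], [-30.386924081178012, 23.68119536244962, 42.47279450019565]]
```

>>> {"name": "jog_arm", "arguments": {
  "moves": [
    [6.7,-0.3,0,0,0,0,0],
    [6.7,-0.4,0,0,0,0,0],
    [6.7,-0.4,0,0,0,0,0],
    [6.7,-0.4,0,0,0,0,0],
    [6.7,-0.4,0,0,0,0,0],
    [6.7,-0.4,0,0,0,0,0],
    [6.7,-0.4,0,0,0,0,0],
    [6.7,-0.3,0,0,0,0,0],
    [6.7,0,0,0,0,0,0],
    [6.7,0,0,0,0,0,0]
  ]
}}

```text
time_s: 7.53
tcp_pos: [500.3, 13.4, -19.5]
tcp_rot: [0.396, -3.115, -0.0]
force: [-4.1, 1.8, 2.2]
width: 67.1
grasp_force: 2.5
```

```bash
python3 chk.py w4.png
```

```text
t 7.5333 cradle -43.994425491385115 41.48427946774618 -19.500784982051275 w 67.07456387817318 f [-4.06  1.84  2.19] q [ 0.1   0.54 -0.22  2.06  0.21  0.56  1.56]
fc -3.4740585224746403 2.796558163684452
1 turn(tool,deg) [ 0.03 -0.1   0.05] shift after turn cm [ 2.8  -0.05 -4.95]
-1 turn(tool,deg) [   0.15    0.04 -179.95] shift after turn cm [-2.8   0.05 -4.95]
tip L 1393 [[-54.82046336296996, 5.585920234646343, 19.389709813638135], [-45.09557901054895, 7.955930160923203, 45.84590139485958], [-28.520884048850828, 11.374227864462178, 68.36798463028359]]
tip R 1517 [[-59.449791113898044, 71.62986912907319, 24.656206598918715], [-47.369501072332, 75.04376737437033, 43.6620392810013], [-28.489010600737124, 77.43285346047702, 66.70733948040169]]
bar slope angle 0.6093375846941834 z at hinge 50.85217492921671 8797
pack 1527 [[-31.891447389902613, 3.912602447613016, 37.34049364815236], [-19.74165890250116, 13.883888652879781, 41.18454048134862], [-1.3934329260553375, 23.15426020202897, 42.59528293459821]]
```

View pics/w4.png

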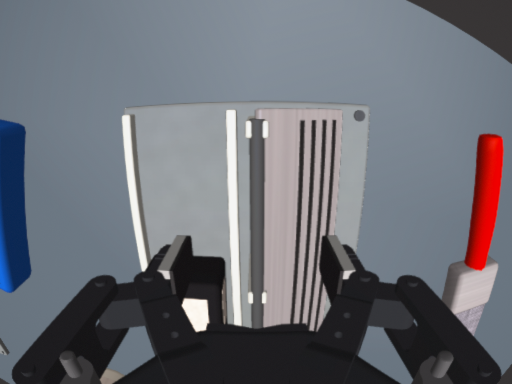

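The pack at (205,290) has moved along with the finger and its rear face is at about -32. The flap is held at 0.61. About 34 mm remains.

>>> {"name": "jog_arm", "arguments": {
  "moves": [
    [6.7,-0.3,0,0,0,0,0],
    [6.7,-0.4,0,0,0,0,0],
    [6.7,-0.4,0,0,0,0,0],
    [6.7,-0.4,0,0,0,0,0],
    [6.7,-0.4,0,0,0,0,0],
    [6.7,-0.4,0,0,0,0,0],
    [6.7,-0.3,0,0,0,0,0],
    [6.7,-0.2,0,0,0,0,0],
    [6.7,0,0,0,0,0,0],
    [6.7,0,0,0,0,0,0]
  ]
}}

```text
time_s: 8.42
tcp_pos: [528.2, 20.5, -19.1]
tcp_rot: [-0.396, 3.116, 0.0]
force: [-3.5, 1.7, 2.3]
width: 67.3
grasp_force: 2.5
```

```bash
python3 chk.py
```

```text
t 8.4167 cradle -15.196506397179101 41.34799518666327 -19.066528334191453 w 67.2755520735313 f [-3.52  1.7   2.28] q [ 0.09  0.58 -0.22  1.99  0.21  0.59  1.55]
fc -2.987839174177301 2.526273727315648
1 turn(tool,deg) [0.01 0.01 0.04] shift after turn cm [ 5.68 -0.03 -4.91]
-1 turn(tool,deg) [  -0.02    0.02 -179.96] shift after turn cm [-5.68  0.03 -4.91]
tip L 1391 [[-26.36454891005836, 5.412759238473975, 19.649554456517134], [-16.664717656525934, 7.846038846573783, 46.83411448037463], [-0.07426724241844396, 11.185048809730695, 67.4174041494436]]
tip R 1524 [[-30.894844255262388, 71.41184178134223, 25.212501454527008], [-18.668041150300347, 74.92150519851512, 43.89433565710425], [-0.013489482362441636, 77.27043518209705, 66.35928974026804]]
bar slope angle 0.6060392413165486 z at hinge 50.953256641187004 13122
pack 1375 [[-2.9777277648305205, 3.3908906319157555, 37.765834944670964], [7.969829862284304, 14.06751905154147, 41.16944218039576], [21.425648881720093, 22.82843061158401, 42.616592783921114]]
```

Rear at about -3.5, and no stop contact yet. I'll go on in small steps until the force rises.

>>> {"name": "jog_arm", "arguments": {
  "moves": [
    [6.7,-0.1,0,0,0,0,0],
    [6.7,-0.1,0,0,0,0,0],
    [6.7,-0.1,0,0,0,0,0],
    [6.7,-0.1,0,0,0,0,0],
    [6.7,-0.1,0,0,0,0,0],
    [6.7,-0.1,0,0,0,0,0],
    [6.7,0,0,0,0,0,0],
    [6.7,0,0,0,0,0,0],
    [6.7,0,0,0,0,0,0],
    [6.7,0,0,0,0,0,0]
  ]
}}

```text
time_s: 9.3
tcp_pos: [532.7, 21.3, -19.1]
tcp_rot: [0.395, -3.115, 0.0]
force: [-6.4, 1.4, 5.4]
width: 67.3
grasp_force: 4.1
```

```bash
python3 chk.py
```

```text
t 9.3 cradle -10.634117893982168 40.99983555897619 -19.071900940979692 w 67.34462156758603 f [-6.42  1.44  5.39] q [ 0.08  0.58 -0.22  1.98  0.21  0.6   1.55]
fc -5.856122655967543 2.999410610977758
1 turn(tool,deg) [-0.   -0.12  0.  ] shift after turn cm [ 6.14  0.   -4.91]
-1 turn(tool,deg) [   0.19   -0.   -180.  ] shift after turn cm [-6.14 -0.   -4.91]
tip L 1393 [[-21.65969629273363, 5.104884599067804, 19.77840897945125], [-11.826491315449676, 7.517197781020712, 46.56616064032298], [4.915463091686529, 10.916929119242962, 66.63948004332644]]
tip R 1523 [[-26.17366944729452, 71.10326935189894, 25.13641666259495], [-13.793286149600707, 74.58698628895192, 43.96175590317054], [4.75456585551405, 76.96182142542159, 66.0604866545259]]
bar slope angle 0.6113151695843582 z at hinge 50.98398933108936 13602
pack 1164 [[1.5371097541202277, 3.1239005600583516, 37.666792215017665], [10.618649692918396, 13.895154186920383, 41.14906261599722], [21.279792823262884, 22.562937990367427, 42.48289561845921]]
```

>>> {"name": "jog_arm", "arguments": {
  "moves": [
    [6.7,-0.1,0,0,0,0,0],
    [6.7,-0.1,0,0,0,0,0],
    [6.7,-0.1,0,0,0,0,0],
    [6.7,-0.1,0,0,0,0,0],
    [6.7,0,0,0,0,0,0],
    [6.7,0,0,0,0,0,0],
    [6.7,0,0,0,0,0,0],
    [6.7,0,0,0,0,0,0],
    [6.7,0,0,0,0,0,0],
    [6.7,0,0,0,0,0,0]
  ]
}}

```text
time_s: 10.18
tcp_pos: [532.5, 20.9, -19.6]
tcp_rot: [0.392, -3.108, 0.002]
force: [-14.6, 0.1, 11.5]
width: 66.9
grasp_force: 7.6
```

```bash
python3 chk.py
```

```text
t 10.1833 cradle -10.857824919458722 40.68310132510966 -19.61993550496053 w 66.93910043228023 f [-14.56   0.08  11.46] q [ 0.08  0.59 -0.22  1.97  0.21  0.61  1.55]
fc -14.079559493997419 3.7044172310976853
1 turn(tool,deg) [-0.01 -0.54 -0.08] shift after turn cm [ 6.11  0.03 -4.96]
-1 turn(tool,deg) [ -0.84   0.01 179.92] shift after turn cm [-6.11 -0.03 -4.96]
tip L 1389 [[-21.42041857916882, 4.729502675335773, 19.227862829966615], [-11.731857682700426, 7.201583718374568, 46.32031653470904], [4.596822713668022, 10.562057797942343, 68.85892871502209]]
tip R 1505 [[-26.483184814964673, 70.80178480687968, 24.405177151975913], [-13.673442733826597, 74.2790101260286, 43.598719996916834], [4.532354913180573, 76.62640867570435, 66.24955726043588]]
bar slope angle 0.6266664711058504 z at hinge 51.027981168299156 13461
pack 1241 [[1.2675283352175435, 2.9941368026599235, 37.36830830895898], [10.53980410242274, 13.754981770359237, 41.11286481496584], [21.770954488514388, 22.557163985146296, 42.60106627975467]]
```

It has stalled against the stop: 14 N, rear face at about 2 as specified, flap at 0.63. I'll back off along the bar and then raise gently, so that the flap closes on the pack.

>>> {"name": "jog_arm", "arguments": {
  "moves": [
    [6.7,0.4,0,0,0,0,0],
    [6.7,0.4,0,0,0,0,0],
    [6.7,0.4,0,0,0,0,0],
    [6.7,0,0,0,0,0,0],
    [6.7,0,0,-0.3,0,0,0],
    [6.7,0,0,-0.3,0,0,0],
    [6.7,0,0,-0.3,0,0,0],
    [6.7,0,0,-0.4,0,0,0],
    [6.7,0,0,-0.6,0,0,0],
    [6.7,0,0,-1,0,0,0]
  ]
}}

```text
time_s: 11.07
tcp_pos: [524.7, 18.4, 9.6]
tcp_rot: [0.394, -3.114, 0.001]
force: [-0.5, 0.4, -0.4]
width: 66.7
grasp_force: 0.0
```

>>> {"name": "jog_arm", "arguments": {
  "moves": [
    [6.7,0,0,-1.5,0,0,0],
    [6.7,0,0,-2.5,0,0,0],
    [6.7,0,0,-3,0,0,0],
    [6.7,0,0,-3,0,0,0],
    [6.7,1.5,0,-3,0,0,0],
    [6.7,3,0,-1.5,0,0,0],
    [6.7,3,0,0,0,0,0],
    [6.7,3,0,0,0,0,0],
    [6.7,0,0,0,0,0,0],
    [6.7,0,0,0,0,0,0]
  ]
}}

```text
time_s: 11.9
tcp_pos: [423.1, -7.7, 155.7]
tcp_rot: [-0.393, 3.117, -0.002]
force: [1.2, 0.4, -0.0]
width: 67.0
grasp_force: 0.0
```

```bash
python3 - <<'E'
from wr import *
p,Q=wcloud();s,d=ctrl.camera('scene')
save('end.png',np.hstack([p[:,80:480],cv2.resize(s[140:260,190:320],(390,384))]))
x,y,z=Q[...,0],Q[...,1],Q[...,2]
k=(x>-112)&(x<30)&(y>46)&(y<76)&(z>20)&(z<56);c=np.polyfit(y[k],z[k],1);print('flap',-np.arctan(c[0]),k.sum())
k=(z>38)&(z<45)&(y<24)&(y>-24)&(x<70)&(x>-100)
print('pack',np.percentile(Q[k],[1,50,99],axis=0))
k2=(abs(y)<15)&(x>-30)&(x<10)&(z>15)&(z<45);print(np.percentile(Q[k2],[1,50],axis=0))
print(ctrl.get_obs()['force'],ctrl.get_obs()['time_s'])
E
```

```text
flap 0.41036193345258415 2882
pack [[  0.26 -21.59  38.4 ]
 [ 14.59  -7.85  41.24]
 [ 53.4   21.6   44.9 ]]
[[ -0.51 -14.67  15.98]
 [  1.18  -0.06  35.77]]
[0.46 0.84 0.06] 12.0
```

View pics/end.png

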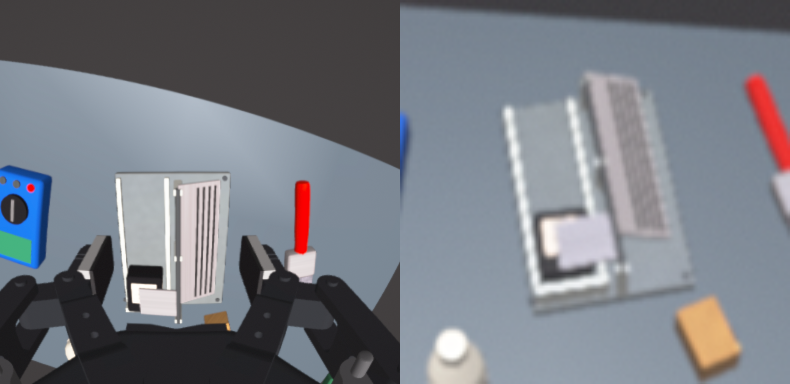

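The end view shows the pack seated at the stop end of the lane (wrist (145,285), scene crop (565,250)) with the tongue resting on it. The flap reads 0.41, as expected on a homed pack. The fingers are clear and the bystanders have not moved. I'm handing in.

```bash
python3 -c "
from rig import ctrl
print(ctrl.job_done())"
```

```text
the job is handed in; nothing more can be done
None
```

The pack is pushed home until it stalled on the stop (14 N), with the flap held at about 0.6 throughout and then released onto the pack (reads 0.41); the job was handed in at about 12 s with the arm clear, and no verdict was returned.

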